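# Loosen the disc nut of unknown thread hand

### The job

The two arbors on this dark wooden stand come from a double-ended grinder, so one has an ordinary thread and the other a reverse thread, and nobody has marked which. Loosen the wing nut that holds down the red-brown sanding disc by about a quarter turn, so that the disc can be changed: try it gently each way to feel which way it gives. Leave the nut on the other arbor tight.

Things in the scene. Friction and masses are not known exactly. Their poses are not given: they have to be found in the camera images.
- disc: Red-brown sanding disc, 100 mm across, 6 mm thick, lying flat under one of the two wing nuts; fixed. Its origin is on its axis, 12 mm below its underside, 22 mm above the bench. The axis of the nut that holds it runs through this origin within 2 mm. The other arbor, 150 mm away, carries only a steel spacer 42 mm across.
- nut_a_grip (a point): Aluminium wing nut A, a twin of nut B; either may be on the disc. This point: on its upright axis, mid-height of the wing bar, 69 mm above the bench, 29 mm above the disc or spacer top; the place to grip. The bar is 56 mm long (the point's x axis), 14 mm thick (y: grip across this), 26 mm high (z, up), on a hub 22 mm across, 34 mm at its foot. Axes turn with the nut.
- nut_b_grip (a point): Wing nut B: the same in looks, sizes, grip point and axes as nut A.
- nut_a (a joint): Loosening turn of nut A, rad: 0 is hard tight, 0 to 0.05 at the start; it grows as the nut loosens, be that clockwise or counter-clockwise from above (one of the two nuts has each thread). The wrong way meets a solid stop at 0. Loosening takes about 0.12 N m; it stays where it is left, stops at 3.0 and does not rise.
- nut_b (a joint): Loosening turn of nut B, rad: as for nut A.

How it is judged:
By the outcome, as a careful person would: the job done as asked, in the order asked, and still so for the second after the job is handed in, with the robot touching nothing.
It also fails if it takes over 32 s, if anything falls off the work surface, if the arm or the gripper's body presses on something with over 40 N, if the wrist force passes 120 N, or if a joint passes its speed limit or range.

### The arm

A 6-joint arm with a two-finger parallel gripper is mounted at the origin on a cart in front of the work surface, level with it; the furniture and walls round the work are solid. World frame = base frame: x ahead of the robot, y to its left, z up, the work surface at z = 0. Lengths are in m, angles in rad, forces in N, time in s.
With the tool pointing down it reaches from about 0.25 to 0.8 m from the base axis. Payload 8.5 kg.
Tool frame: the origin (TCP) lies between the finger pads; the fingertips stand 8 mm ahead of it and the grasp point (between the pads) lies 11 mm behind it; z points along the fingers, y is the direction in which the jaws open and shut (so a half turn about z gives the same grasp; the last joint's range is limited). The gripper opens to 85 mm and grips with 20 to 120 N. Pads are 22 mm wide; open, the fingers measure 114 mm over their backs; the gripper's body (76 mm by 85 mm) begins 54 mm behind the grasp point. The pads swing forward as they close: fully open they stand 13 mm farther back than shut.
Start: joints at [-1.159, 0.238, -0.013, 1.319, 0, 1.571], TCP at [0.21, -0.481, 0.239] pointing down, gripper open.
Joint ranges: [-2.66, 2.66], [-1.03, 1.9], [-1.14, 1.46], [-1.82, 2.27], [-1.45, 1.34], [-3.14, 3.14]. Speed limits (rad/s): [2.22, 2.22, 2.79, 3.14, 3.14, 3.14].

### API

Orientations are given as a rotation vector (axis times angle).
In Python, from bench import bot, imaging, ticket gives the robot as it stands.
- The arm moves only by the tool arm_command, never from a script. Its argument "steps" is a list of rows, each an object with "dp": the shift along the tool's x, y, z in cm, a list of three; "turn": the turn, a rotation vector about the tool's x, y, z in degrees, a list of three; "grip": the finger opening in cm, from 0 to 8.54. A call has exactly 10 rows; each row is the pose to reach, as a shift and turn from the pose commanded when the call began, along the tool's axes at that moment; what a row does not reach only later rows make up. A row lasts 1/8 s, in which the tool goes at most 62.5 mm and 10.7 degrees, less where a joint would pass 70% of its speed; a pose out of reach is approached as far as the arm can. A call with a gripper value outside its range is refused whole. The fingers move at their own pace and stop on an object; "squeeze" is the grip in N (left out, the last holds). Time passes only in rows, so rows that repeat a pose let the fingers close, or fill a call up. It gives the time, the measured TCP pose, the force and the opening at its end, in the units of the state.
- bot.read_state(): the state, without advancing time (a new reading comes with each control period).
- imaging.capture(name): name is "scene" or "top"; returns (picture, depth): 400x640x3 uint8, blue, green, red; 400x640 float32, m along the optical axis (not along the pixel's ray), 0 where there is no reading.
- imaging.get_calibration(name): a dict with "fx", "fy", "cx", "cy" (pixels), "D" ([k1, k2, p1, p2, k3] as OpenCV has them; the pictures are not rectified), "R" (3x3) and "t" (3): a world point X has camera coordinates R X + t. Camera axes: x right, y down, z forward; pixel columns grow to the right and rows downward; lengths in m; the calibration is good to about 2 mm. A picture is of the moment at which its call begins. get_calibration takes no time and is no camera call.
- ticket.job_done(): hands the job in, once; it reports no verdict.
The state is a dict: "time_s": time; "qpos": joint angles; "qd": joint speeds; "joint_torque": joint torques, N m; "position": TCP position; "tool_rot": TCP orientation; "ft_force": force on the tool from outside, world axes, zero at the start; "wrist_torque": the same for the moment, N m; "gripper_width": finger opening in m.
Only numpy, scipy, OpenCV 4.12 (cv2) and the standard library are available. Lean on these libraries where they do the work, as an engineer would, in place of code of your own. Each camera call takes 0.05 s, during which the arm holds its last target.

## Working session

There is one attempt and no reset: what is moved stays moved. The work goes in short steps, Python scripts to look and compute and a tool call to move; the robot and the scene stay as the last step left them, time stands still between calls to the robot, and variables do not carry over. Pictures are saved under pics/ and viewed, and the job is handed in when it is done.

Besides the shell and the picture viewer there is one more tool, called after "Call:" as name(argument=value, ...), one argument or row to a line, values as JSON. arm_command: Moves the arm, as the interface text tells. Its arguments: {"type":"object","properties":{"steps":{"type":"array"},"squeeze":{"type":"number"}},"required":["steps"]}

```bash
mkdir -p pics; ls
python3 - <<'E'
from bench import bot, imaging
import cv2,numpy as np
print(bot.read_state())
for n in("scene","top"):
    p,d=imaging.capture(n); cv2.imwrite(f"pics/{n}0.png",p); np.savez(f"pics/{n}0.npz",p=p,d=d)
    print(imaging.get_calibration(n))
E
```

```text
pics
{'time_s': 0.0, 'qpos': array([-1.15900109e+00,  2.38786483e-01, -1.42533978e-02,  1.31921279e+00,
       -1.08719432e-05,  1.57078458e+00]), 'qd': array([ 7.69138075e-05,  1.90190748e-03, -6.65214057e-04, -3.12617663e-04,
        2.41352782e-05,  1.21994096e-03]), 'joint_torque': array([ 1.33648769e-03, -5.38782156e+01,  3.46434832e+01,  1.85681367e-02,
        2.28313615e-04, -4.54278074e-05]), 'position': array([ 0.20996712, -0.48073813,  0.23867497]), 'tool_rot': array([-3.07383839e+00, -6.42012804e-01,  4.84180393e-04]), 'ft_force': array([-0.80307751,  0.88544829, -0.54446278]), 'wrist_torque': array([0.0067043 , 0.04808933, 0.02928364]), 'gripper_width': 0.0856644619337151}
{'fx': 491.8181529475329, 'fy': 491.8181529475329, 'cx': 321.53323546536194, 'cy': 200.89948118365018, 'D': array([-0.08551348,  0.        ,  0.        ,  0.        ,  0.        ]), 'R': array([[-0.86529193, -0.50126429,  0.00199634],
       [-0.22751035,  0.38917771, -0.8926252 ],
       [ 0.44666421, -0.77283557, -0.45079515]]), 't': array([0.40085362, 0.16173872, 0.80810222])}
{'fx': 463.91230060551766, 'fy': 463.91230060551766, 'cx': 320.37873989095107, 'cy': 203.5103230262231, 'D': array([0.043697, 0.      , 0.      , 0.      , 0.      ]), 'R': array([[-0.02686903, -0.9988754 , -0.03906392],
       [-0.9940704 ,  0.03081794, -0.10427984],
       [ 0.10536643,  0.03603039, -0.99378052]]), 't': array([0.06335911, 0.45192269, 0.96339278])}
```

View pics/scene0.png

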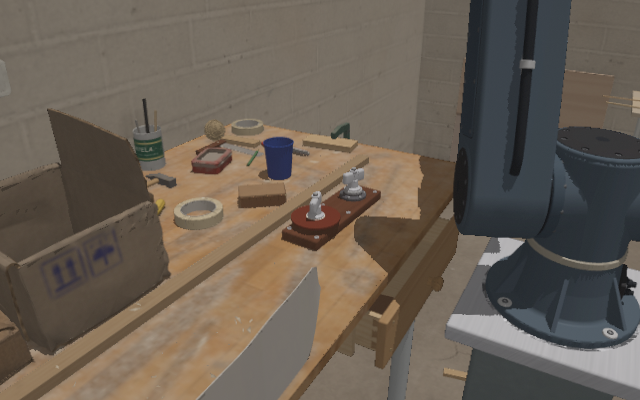

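View pics/top0.png

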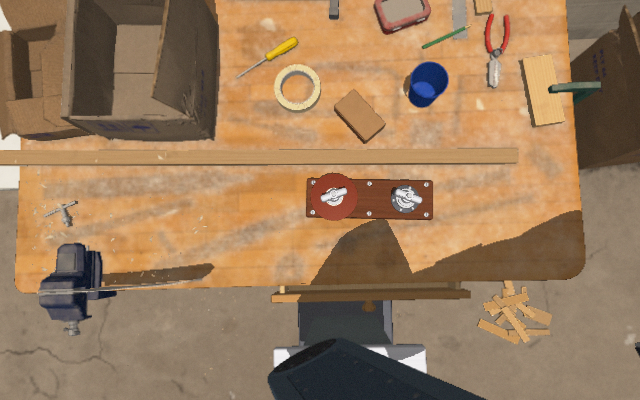

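```bash
cat > h.py <<'E'
import numpy as np,cv2
from bench import imaging
def ray(n,uv,z):
    c=imaging.get_calibration(n);K=np.array([[c['fx'],0,c['cx']],[0,c['fy'],c['cy']],[0,0,1]])
    u=cv2.undistortPoints(np.float64(uv).reshape(-1,1,2),K,c['D']).reshape(-1,2)
    R,t=c['R'],c['t'];C=-R.T@t
    d=np.c_[u,np.ones(len(u))]@R
    return C+d*((z-C[2])/d[:,2])[:,None]
def proj(n,X):
    c=imaging.get_calibration(n);K=np.array([[c['fx'],0,c['cx']],[0,c['fy'],c['cy']],[0,0,1]])
    return cv2.projectPoints(np.float64(X).reshape(-1,1,3),cv2.Rodrigues(c['R'])[0],c['t'],K,c['D'])[0].reshape(-1,2)
E
python3 - <<'E'
import numpy as np,cv2
from h import *
f=np.load("pics/top0.npz");p=f['p'];d=f['d']
hsv=cv2.cvtColor(p,cv2.COLOR_BGR2HSV)
for uv in [(318,200),(340,212),(365,200),(310,212),(333,196),(407,199)]: print(uv,hsv[uv[1],uv[0]],p[uv[1],uv[0]],d[uv[1],uv[0]])
c=p[170:228,298:442];cv2.imwrite("pics/topz.png",cv2.resize(c,None,fx=5.5,fy=5.5,interpolation=cv2.INTER_CUBIC))
s=np.load("pics/scene0.npz")['p'][155:250,275:390];cv2.imwrite("pics/scz.png",cv2.resize(s,None,fx=6,fy=6,interpolation=cv2.INTER_CUBIC))
E
```

```text
(318, 200) [  6 173 152] [ 49  71 152] 0.972647
(340, 212) [  6 160 159] [ 59  78 159] 0.9680352
(365, 200) [ 11 167 119] [ 41  70 119] 0.98548603
(310, 212) [ 11  50 180] [145 158 180] 0.99284005
(333, 196) [  0   5 162] [159 159 162] 0.9299656
(407, 199) [150   3 169] [169 167 169] 0.92569184
```

View pics/topz.png

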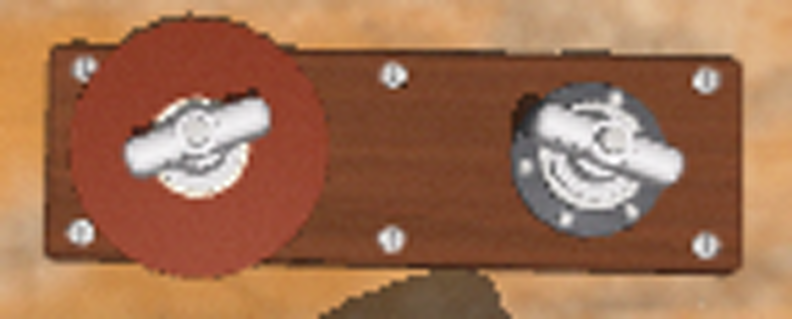

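View pics/scz.png

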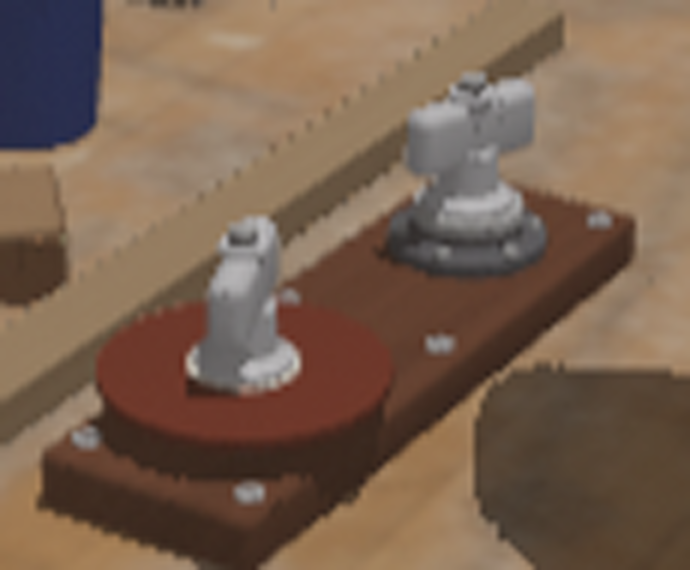

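The close-ups show the disc on the left of the top view, centred near (334,196), with its nut's bar running from about (322,197) to (346,190). The other nut is at about (408,195) on a grey spacer. I'll measure these next.

Run:
```python
import numpy as np,cv2
from h import *
f=np.load("pics/top0.npz");p=f['p'];d=f['d']
hsv=cv2.cvtColor(p,cv2.COLOR_BGR2HSV)
m=((hsv[...,0]<=8)&(hsv[...,1]>120)&(hsv[...,2]>120)).astype(np.uint8);m[:165]=0;m[230:]=0;m[:,:300]=0;m[:,:300]=0;m[:,365:]=0
m=cv2.morphologyEx(m,cv2.MORPH_OPEN,np.ones((3,3),np.uint8))
cs=max(cv2.findContours(m,0,1)[0],key=cv2.contourArea);h=cv2.convexHull(cs)
e=cv2.fitEllipse(h);print("disc ell",e)
P=ray("top",h.reshape(-1,2),0.040);(c,r)=cv2.minEnclosingCircle(np.float32(P[:,:2]));print("disc centre",ray("top",[e[0]],.04),c,r)
# depth points
H,W=d.shape
v,u=np.mgrid[170:228,298:442];uv=np.c_[u.ravel(),v.ravel()];cal=imaging.get_calibration("top")
Pz0=ray("top",uv,0.);C=-cal['R'].T@cal['t']
dd=d[170:228,298:442].ravel();dirs=Pz0-C;cz=dirs@cal['R'][2];X=C+dirs*(dd/cz)[:,None]
print("disc top z",np.median(X[(m[170:228,298:442]>0).ravel(),2]))
sat=hsv[170:228,298:442,1].ravel();val=hsv[170:228,298:442,2].ravel()
for name,lo,hi in(("disc",300,365),("spacer",375,440)):
    k=(X[:,2]>0.07)&(uv[:,0]>lo)&(uv[:,0]<hi)
    Q=np.float32(X[k,:2]);rr=cv2.minAreaRect(Q);print(name,k.sum(),np.percentile(X[k,2],[5,50,95]),rr)
    q=Q-Q.mean(0);w,V=np.linalg.eigh(q.T@q);print(Q.mean(0),np.degrees(np.arctan2(V[1,1],V[0,1])))
# bar ends at top z .082
for a in([(128,155),(268,112),(198,131)],[(540,118),(680,170),(613,138)]):
    A=np.array(a)/5.5+[298,170]-.5+.5/5.5;print(A,ray("top",A,.082))
```

```text
disc ell ((333.6813659667969, 196.53692626953125), (46.274085998535156, 47.242881774902344), 88.2804946899414)
disc centre [[0.46580536 0.02139137 0.04      ]] (0.4663159251213074, 0.02134590409696102) 0.04998613893985748
disc top z 0.03917288230326127
disc 205 [0.07690019 0.08163098 1.00700246] ((0.41701740026474, 0.029000431299209595), (0.049299877136945724, 0.12908244132995605), 81.08589935302734)
[0.45858425 0.02135742] 178.52266
spacer 224 [0.07482411 0.08209122 1.00700246] ((0.4184456467628479, -0.058814242482185364), (0.04675031453371048, 0.19608962535858154), 29.799753189086914)
[ 0.4470301 -0.1130327] 125.62019
[[320.86363636 197.77272727]
 [346.31818182 189.95454545]
 [333.59090909 193.40909091]] [[ 0.45906547  0.04689985  0.082     ]
 [ 0.4732519  -0.00464612  0.082     ]
 [ 0.4670809   0.0210913   0.082     ]]
[[395.77272727 191.04545455]
 [421.22727273 200.5       ]
 [409.04545455 194.68181818]] [[ 0.46786025 -0.10308576  0.082     ]
 [ 0.44730836 -0.15238825  0.082     ]
 [ 0.45971083 -0.12898345  0.082     ]]
```

Run:
```python
import numpy as np,cv2
from h import *
for cam,(r0,r1,c0,c1) in (("top",(170,228,298,442)),("scene",(155,250,275,390))):
    f=np.load(f"pics/{cam}0.npz");p=f['p'];d=f['d']
    cal=imaging.get_calibration(cam)
    v,u=np.mgrid[r0:r1,c0:c1];uv=np.c_[u.ravel(),v.ravel()]
    C=-cal['R'].T@cal['t'];dirs=ray(cam,uv,0.)-C;dd=d[r0:r1,c0:c1].ravel()
    X=C+dirs*(dd/(dirs@cal['R'][2]))[:,None]
    for c in((.4662,.0213),(.4595,-.129)):
        k=(X[:,2]>0.058)&(X[:,2]<.1)&(np.hypot(X[:,0]-c[0],X[:,1]-c[1])<.035)
        if cam=="top":k&=X[:,2]>.07
        Q=np.float32(X[k,:2]);q=Q-Q.mean(0);w,V=np.linalg.eigh(q.T@q)
        print(cam,k.sum(),Q.mean(0),cv2.minAreaRect(Q),"ang",np.degrees(np.arctan2(V[1,1],V[0,1]))%180)
from scipy.spatial.transform import Rotation as Ro
from bench import bot
s=bot.read_state();print(Ro.from_rotvec(s['tool_rot']).as_matrix().round(3))
```

```text
top 193 [0.46537074 0.02177452] ((0.46657082438468933, 0.0217863991856575), (0.015679849311709404, 0.054737724363803864), 16.779932022094727) ang 108.55757
top 202 [ 0.45765927 -0.12693857] ((0.4582798182964325, -0.12768104672431946), (0.054798394441604614, 0.015262558124959469), 68.05467224121094) ang 66.70285
scene 216 [0.4596021  0.03148175] ((0.4631005823612213, 0.02467544563114643), (0.018356427550315857, 0.054944958537817), 20.25908088684082) ang 101.68724
scene 275 [ 0.45492917 -0.12188362] ((0.45489001274108887, -0.12502212822437286), (0.05600288137793541, 0.017832055687904358), 63.6488037109375) ang 64.14324
[[ 0.916  0.4   -0.   ]
 [ 0.4   -0.916  0.001]
 [ 0.    -0.001 -1.   ]]
```

Call:
arm_command(
  steps=[
    {"dp":[4.4,-3.6,0],"turn":[0,0,-8],"grip":8.5},
    {"dp":[8.7,-7.1,0.5],"turn":[0,0,-16],"grip":7},
    {"dp":[13.1,-10.7,1],"turn":[0,0,-25],"grip":6},
    {"dp":[17.4,-14.3,2],"turn":[0,0,-33],"grip":5},
    {"dp":[21.8,-17.9,3],"turn":[0,0,-42],"grip":5},
    {"dp":[26.1,-21.4,4],"turn":[0,0,-50],"grip":5},
    {"dp":[30.5,-25,5],"turn":[0,0,-58],"grip":5},
    {"dp":[34.8,-28.6,6],"turn":[0,0,-67],"grip":5},
    {"dp":[39.2,-32.2,6],"turn":[0,0,-75],"grip":5},
    {"dp":[43.5,-35.7,6],"turn":[0,0,-83],"grip":5},
  ],
  squeeze=30,
)

```text
time_s: 1.35
position: [0.4662, 0.0221, 0.179]
tool_rot: [-1.871, -2.523, 0.0]
ft_force: [0.9, -0.9, 0.8]
gripper_width: 0.0499
```

```bash
cat > st.py <<'E'
from bench import bot
import numpy as np
from scipy.spatial.transform import Rotation as Ro
np.set_printoptions(precision=4,suppress=True)
s=bot.read_state();R=Ro.from_rotvec(s['tool_rot']).as_matrix()
print("t",round(s['time_s'],2),"p",s['position'],"yaw_y",round(np.degrees(np.arctan2(R[1,1],R[0,1])),2),"q",s['qpos'],"F",s['ft_force'],"M",s['wrist_torque'],"w",round(s['gripper_width'],4))
d=np.array([.466,.0215,.064])-s['position']
print("tool-frame cm to grasp",R.T@d*100); print(R.round(4))
E
python3 st.py
```

```text
t 1.35 p [0.4662 0.0221 0.179 ] yaw_y 16.87 q [ 0.0474  0.1693 -0.2613  1.1406 -0.      1.3237] F [ 0.9454 -0.8646  0.795 ] M [-0.1038 -0.0325 -0.0172] w 0.0499
tool-frame cm to grasp [-0.0518 -0.0339 11.5046]
[[-0.2903  0.9569 -0.0004]
 [ 0.9569  0.2903 -0.0001]
 [ 0.0001 -0.0004 -1.    ]]
```

Call:
arm_command(
  steps=[
    {"dp":[0,0,3],"turn":[0,0,0],"grip":5},
    {"dp":[0,0,6],"turn":[0,0,0],"grip":5},
    {"dp":[0,0,8.5],"turn":[0,0,0],"grip":5},
    {"dp":[0,0,10.5],"turn":[0,0,0],"grip":5},
    {"dp":[0,0,11.5],"turn":[0,0,0],"grip":5},
    {"dp":[0,0,11.5],"turn":[0,0,0],"grip":4},
    {"dp":[0,0,11.5],"turn":[0,0,0],"grip":3},
    {"dp":[0,0,11.5],"turn":[0,0,0],"grip":2.4},
    {"dp":[0,0,11.5],"turn":[0,0,0],"grip":2.2},
    {"dp":[0,0,11.5],"turn":[0,0,0],"grip":2.2},
  ],
)

```text
time_s: 2.6
position: [0.4659, 0.0202, 0.0645]
tool_rot: [1.878, 2.519, 0.0]
ft_force: [-0.8, -0.2, 0.8]
gripper_width: 0.0223
```

```bash
python3 st.py
python3 - <<'E'
from bench import imaging
import cv2
p,d=imaging.capture("scene");cv2.imwrite("pics/s1.png",cv2.resize(p[110:250,255:415],None,fx=4.5,fy=4.2,interpolation=cv2.INTER_CUBIC))
E
```

```text
t 2.6 p [0.4659 0.0202 0.0645] yaw_y 16.59 q [ 0.0433  0.2713 -0.455   0.8442  0.0001  1.3244] F [-0.7888 -0.1597  0.7803] M [-0.0917  0.0617 -0.0181] w 0.0223
tool-frame cm to grasp [0.1235 0.0462 0.0527]
[[-0.2856  0.9584  0.0003]
 [ 0.9584  0.2856  0.0001]
 [-0.      0.0003 -1.    ]]
```

View pics/s1.png

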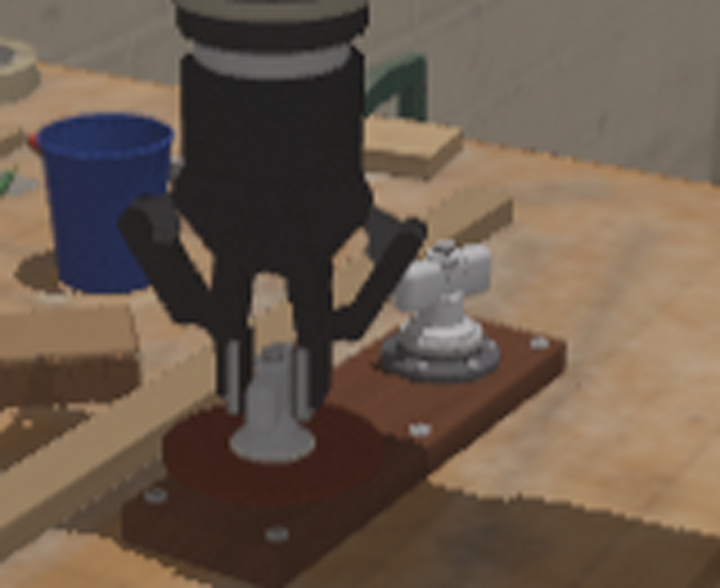

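The jaws straddle the disc nut's bar at about crop pixel (270,380), with a gap on each side. No contact force shows. I'll close them now.

Call:
arm_command(
  steps=[
    {"dp":[0,0,0],"turn":[0,0,0],"grip":2},
    {"dp":[0.05,0,0],"turn":[0,0,0],"grip":1.8},
    {"dp":[0.1,0,0],"turn":[0,0,0],"grip":1.6},
    {"dp":[0.1,0,0],"turn":[0,0,0],"grip":1.4},
    {"dp":[0.1,0,0],"turn":[0,0,0],"grip":1.2},
    {"dp":[0.1,0,0],"turn":[0,0,0],"grip":1},
    {"dp":[0.1,0,0],"turn":[0,0,0],"grip":0.8},
    {"dp":[0.1,0,0],"turn":[0,0,0],"grip":0.8},
    {"dp":[0.1,0,0],"turn":[0,0,0],"grip":0.8},
    {"dp":[0.1,0,0],"turn":[0,0,0],"grip":0.8},
  ],
  squeeze=40,
)

```text
time_s: 3.9
position: [0.4657, 0.0203, 0.0647]
tool_rot: [1.878, 2.517, -0.002]
ft_force: [-1.3, -6.0, 6.4]
gripper_width: 0.0182
```

```bash
python3 st.py
```

```text
t 3.9 p [0.4657 0.0203 0.0647] yaw_y 16.56 q [ 0.0448  0.2708 -0.4553  0.8444 -0.002   1.3265] F [-1.3006 -6.0406  6.3612] M [-1.2154  0.5299  0.0498] w 0.0182
tool-frame cm to grasp [0.1099 0.0685 0.0649]
[[-0.285   0.9585  0.0003]
 [ 0.9585  0.285  -0.002 ]
 [-0.002  -0.0002 -1.    ]]
```

Call:
arm_command(
  steps=[
    {"dp":[0,0,0],"turn":[0,0,0],"grip":2.4},
    {"dp":[0,0,0],"turn":[0,0,0],"grip":2.8},
    {"dp":[0,0,-0.4],"turn":[0,0,0],"grip":2.8},
    {"dp":[0,0,-0.8],"turn":[0,0,0],"grip":2.8},
    {"dp":[0,0,-0.8],"turn":[0,0,0],"grip":2.4},
    {"dp":[0,0,-0.8],"turn":[0,0,0],"grip":2},
    {"dp":[0,0,-0.8],"turn":[0,0,0],"grip":1.7},
    {"dp":[0,0,-0.8],"turn":[0,0,0],"grip":1.4},
    {"dp":[0,0,-0.8],"turn":[0,0,0],"grip":1},
    {"dp":[0,0,-0.8],"turn":[0,0,0],"grip":0.8},
  ],
  squeeze=40,
)

```text
time_s: 5.15
position: [0.4653, 0.0211, 0.0724]
tool_rot: [-1.877, -2.519, 0.0]
ft_force: [-2.9, 0.0, 4.5]
gripper_width: 0.013
```

```bash
python3 st.py
```

```text
t 5.15 p [0.4653 0.0211 0.0724] yaw_y 16.6 q [ 0.0454  0.262  -0.4439  0.8652  0.      1.3265] F [-2.9432  0.0349  4.4587] M [-0.142   0.5064  0.1049] w 0.013
tool-frame cm to grasp [0.0161 0.0742 0.8363]
[[-0.2857  0.9583 -0.0004]
 [ 0.9583  0.2857 -0.    ]
 [ 0.0001 -0.0004 -1.    ]]
```

Call:
arm_command(
  steps=[
    {"dp":[0,0,0],"turn":[0,0,0],"grip":0.8},
    {"dp":[0,0,0],"turn":[0,0,0],"grip":0.8},
    {"dp":[0,0,0],"turn":[0,0,-0.5],"grip":0.8},
    {"dp":[0,0,0],"turn":[0,0,-1],"grip":0.8},
    {"dp":[0,0,0],"turn":[0,0,-1.5],"grip":0.8},
    {"dp":[0,0,0],"turn":[0,0,-2],"grip":0.8},
    {"dp":[0,0,0],"turn":[0,0,-2.5],"grip":0.8},
    {"dp":[0,0,0],"turn":[0,0,-3],"grip":0.8},
    {"dp":[0,0,0],"turn":[0,0,-3.5],"grip":0.8},
    {"dp":[0,0,0],"turn":[0,0,-4],"grip":0.8},
  ],
)

```text
time_s: 6.4
position: [0.4653, 0.0212, 0.0724]
tool_rot: [-1.79, -2.581, -0.0]
ft_force: [-2.9, 0.1, 5.0]
gripper_width: 0.0131
```

```bash
python3 st.py
```

```text
t 6.4 p [0.4653 0.0212 0.0724] yaw_y 20.53 q [ 0.0452  0.262  -0.4439  0.8653  0.0005  1.2578] F [-2.9179  0.076   4.9629] M [ 0.075   0.7431 -0.9221] w 0.0131
tool-frame cm to grasp [0.0016 0.0733 0.8362]
[[-0.3506  0.9365 -0.0004]
 [ 0.9365  0.3506  0.0005]
 [ 0.0006 -0.0002 -1.    ]]
```

Turning counter-clockwise built up −0.92 N·m, far more than the 0.12 N·m loosening torque, so that way is the solid stop. Next I'll try clockwise.

Call:
arm_command(
  steps=[
    {"dp":[0,0,0],"turn":[0,0,1],"grip":0.8},
    {"dp":[0,0,0],"turn":[0,0,2],"grip":0.8},
    {"dp":[0,0,0],"turn":[0,0,3],"grip":0.8},
    {"dp":[0,0,0],"turn":[0,0,4],"grip":0.8},
    {"dp":[0,0,0],"turn":[0,0,5],"grip":0.8},
    {"dp":[0,0,0],"turn":[0,0,6],"grip":0.8},
    {"dp":[0,0,0],"turn":[0,0,7],"grip":0.8},
    {"dp":[0,0,0],"turn":[0,0,8],"grip":0.8},
    {"dp":[0,0,0],"turn":[0,0,9],"grip":0.8},
    {"dp":[0,0,0],"turn":[0,0,10],"grip":0.8},
  ],
)

```text
time_s: 7.65
position: [0.4652, 0.0212, 0.0723]
tool_rot: [-2.007, -2.416, 0.0]
ft_force: [-2.9, -0.8, 5.5]
gripper_width: 0.0129
```

```bash
python3 st.py
```

```text
t 7.65 p [0.4652 0.0212 0.0723] yaw_y 10.57 q [ 0.0454  0.262  -0.444   0.8653  0.0003  1.4318] F [-2.9247 -0.7509  5.5184] M [-0.0305  0.7297  0.0884] w 0.0129
tool-frame cm to grasp [0.0123 0.0797 0.8338]
[[-0.1834  0.983  -0.0006]
 [ 0.983   0.1834  0.0002]
 [ 0.0003 -0.0005 -1.    ]]
```

Clockwise gives at about 0.09–0.1 N·m, so this is the loosening way. I'll carry on through about a quarter turn.

Call:
arm_command(
  steps=[
    {"dp":[0,0,0],"turn":[0,0,4],"grip":0.8},
    {"dp":[0,0,0],"turn":[0,0,8],"grip":0.8},
    {"dp":[0,0,0],"turn":[0,0,12],"grip":0.8},
    {"dp":[0,0,0],"turn":[0,0,16],"grip":0.8},
    {"dp":[0,0,0],"turn":[0,0,20],"grip":0.8},
    {"dp":[0,0,0],"turn":[0,0,24],"grip":0.8},
    {"dp":[0,0,0],"turn":[0,0,28],"grip":0.8},
    {"dp":[0,0,0],"turn":[0,0,32],"grip":0.8},
    {"dp":[0,0,0],"turn":[0,0,36],"grip":0.8},
    {"dp":[0,0,0],"turn":[0,0,40],"grip":0.8},
  ],
)

```text
time_s: 8.9
position: [0.465, 0.0213, 0.0723]
tool_rot: [-2.714, -1.582, 0.001]
ft_force: [-4.9, 0.5, 5.4]
gripper_width: 0.0131
```

```bash
python3 st.py
```

```text
t 8.9 p [0.465  0.0213 0.0723] yaw_y -29.53 q [ 0.0455  0.2619 -0.4442  0.8657  0.0004  2.1317] F [-4.904   0.5368  5.441 ] M [0.0701 1.0087 0.1154] w 0.0131
tool-frame cm to grasp [0.0695 0.0766 0.8325]
[[ 0.4929  0.8701 -0.001 ]
 [ 0.8701 -0.4929  0.0004]
 [-0.0002 -0.001  -1.    ]]
```

Call:
arm_command(
  steps=[
    {"dp":[0,0,0],"turn":[0,0,5],"grip":0.8},
    {"dp":[0,0,0],"turn":[0,0,10],"grip":0.8},
    {"dp":[0,0,0],"turn":[0,0,15],"grip":0.8},
    {"dp":[0,0,0],"turn":[0,0,20],"grip":0.8},
    {"dp":[0,0,0],"turn":[0,0,25],"grip":0.8},
    {"dp":[0,0,0],"turn":[0,0,30],"grip":0.8},
    {"dp":[0,0,0],"turn":[0,0,35],"grip":0.8},
    {"dp":[0,0,0],"turn":[0,0,40],"grip":0.8},
    {"dp":[0,0,0],"turn":[0,0,43],"grip":0.8},
    {"dp":[0,0,0],"turn":[0,0,43],"grip":0.8},
  ],
)

```text
time_s: 10.15
position: [0.4648, 0.0215, 0.0723]
tool_rot: [-3.104, -0.479, 0.002]
ft_force: [-5.1, 1.0, 7.0]
gripper_width: 0.0132
```

```bash
python3 st.py
```

```text
t 10.15 p [0.4648 0.0215 0.0723] yaw_y -72.45 q [ 0.0456  0.2618 -0.4443  0.8659  0.0009  2.8809] F [-5.1228  1.0251  7.031 ] M [ 0.2294  1.0156 -0.0722] w 0.0132
tool-frame cm to grasp [0.1157 0.0353 0.8321]
[[ 0.9534  0.3016 -0.0013]
 [ 0.3016 -0.9534  0.0009]
 [-0.001  -0.0012 -1.    ]]
```

Call:
arm_command(
  steps=[
    {"dp":[0,0,0],"turn":[0,0,0],"grip":1.6},
    {"dp":[0,0,0],"turn":[0,0,0],"grip":2.6},
    {"dp":[0,0,0],"turn":[0,0,0],"grip":3.6},
    {"dp":[0,0,0],"turn":[0,0,0],"grip":3.6},
    {"dp":[0,0,-1],"turn":[0,0,0],"grip":3.6},
    {"dp":[0,0,-3],"turn":[0,0,0],"grip":3.6},
    {"dp":[0,0,-6],"turn":[0,0,0],"grip":3.6},
    {"dp":[0,0,-10],"turn":[0,0,0],"grip":3.6},
    {"dp":[0,0,-14],"turn":[0,0,0],"grip":3.6},
    {"dp":[0,0,-17],"turn":[0,0,0],"grip":3.6},
  ],
)

```text
time_s: 11.4
position: [0.4658, 0.0212, 0.2449]
tool_rot: [3.105, 0.48, 0.003]
ft_force: [0.8, 1.0, -0.7]
gripper_width: 0.0359
```

Call:
arm_command(
  steps=[
    {"dp":[-1,3,0],"turn":[0,0,0],"grip":3.6},
    {"dp":[-2,8,0],"turn":[0,0,0],"grip":3.6},
    {"dp":[-4,13,0],"turn":[0,0,0],"grip":3.6},
    {"dp":[-6,18,0],"turn":[0,0,0],"grip":3.6},
    {"dp":[-9,23,0],"turn":[0,0,0],"grip":3.6},
    {"dp":[-12,28,0],"turn":[0,0,0],"grip":3.6},
    {"dp":[-15,33,0],"turn":[0,0,0],"grip":3.6},
    {"dp":[-18,38,0],"turn":[0,0,0],"grip":3.6},
    {"dp":[-20,41,0],"turn":[0,0,0],"grip":3.6},
    {"dp":[-20,41,0],"turn":[0,0,0],"grip":3.6},
  ],
)

```text
time_s: 12.65
position: [0.3978, -0.4322, 0.2423]
tool_rot: [3.105, 0.475, -0.0]
ft_force: [-0.2, 0.2, -0.5]
gripper_width: 0.036
```

```bash
python3 st.py
python3 - <<'E'
import numpy as np,cv2
from h import *
out=[]
for cam,(r0,r1,c0,c1) in (("top",(170,228,298,442)),("scene",(155,250,275,390))):
    p,d=imaging.capture(cam); cal=imaging.get_calibration(cam)
    cv2.imwrite(f"pics/{cam}2z.png",cv2.resize(p[r0:r1,c0:c1],None,fx=5.5,fy=5.5,interpolation=cv2.INTER_CUBIC)); cv2.imwrite(f"pics/{cam}2.png",p)
    v,u=np.mgrid[r0:r1,c0:c1];uv=np.c_[u.ravel(),v.ravel()]
    C=-cal['R'].T@cal['t'];dirs=ray(cam,uv,0.)-C;dd=d[r0:r1,c0:c1].ravel()
    X=C+dirs*(dd/(dirs@cal['R'][2]))[:,None]
    for c in((.4662,.0213),(.4595,-.129)):
        k=(X[:,2]>0.058)&(X[:,2]<.1)&(np.hypot(X[:,0]-c[0],X[:,1]-c[1])<.035)
        if cam=="top":k&=X[:,2]>.07
        if k.sum()<20: print(cam,"few");continue
        Q=np.float32(X[k,:2]);q=Q-Q.mean(0);w,V=np.linalg.eigh(q.T@q)
        print(cam,k.sum(),Q.mean(0),cv2.minAreaRect(Q)[1:],"ang",np.degrees(np.arctan2(V[1,1],V[0,1]))%180)
E
```

```text
t 12.65 p [ 0.3978 -0.4322  0.2423] yaw_y -72.6 q [-0.8267  0.346   0.1474  1.3722 -0.0002  2.0111] F [-0.1878  0.1995 -0.5107] M [0.0314 0.0017 0.0387] w 0.036
tool-frame cm to grasp [ 20.0806 -41.2579  17.8247]
[[ 0.9542  0.2991 -0.0002]
 [ 0.2991 -0.9542 -0.0001]
 [-0.0002 -0.     -1.    ]]
top 188 [0.46515486 0.02128988] ((0.05558061972260475, 0.014575641602277756), 18.67059898376465) ang 17.624695
top 204 [ 0.45763236 -0.1271706 ] ((0.05502467602491379, 0.016083206981420517), 69.11231231689453) ang 67.1405
scene 391 [0.46221238 0.02659545] ((0.056003592908382416, 0.019090011715888977), 17.511241912841797) ang 18.184906
scene 277 [ 0.4549112  -0.12197387] ((0.056335050612688065, 0.018325574696063995), 64.86109161376953) ang 65.03303
```

View pics/top2z.png

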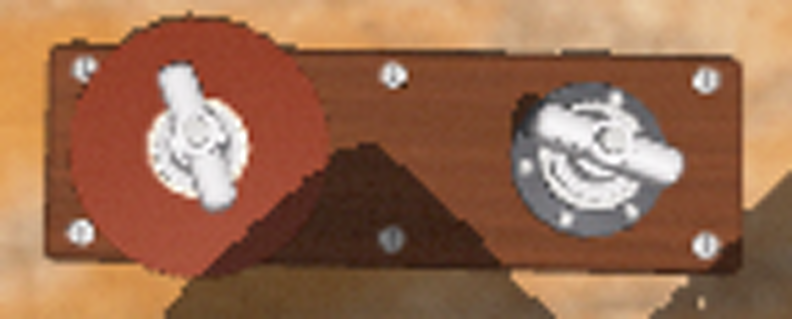

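The disc nut's bar, at crop pixel (198,135), now lies about 90° clockwise from where it started: 107–108° before, 17.6° now. The spacer nut at (610,140) hasn't moved, and the arm is clear.

```bash
python3 -c "
from bench import ticket
print(ticket.job_done())"
```

```text
the job is handed in; nothing more can be done
None
```

I loosened the wing nut on the red-brown disc by about a quarter turn and handed the job in at about 12.8 s. The disc's arbor has the reverse thread, so its nut loosens clockwise seen from above.

- **Finding the direction:** a 4° try counter-clockwise ran into a solid stop, at about 0.9 N·m. Clockwise the nut gave at about 0.1 N·m, so I turned it that way, released it and moved the arm clear.
- **Final checks:** the gripper turned about 89° from its yaw at first grip. In the top view the bar went from about 107° to 17.6°, and the scene view put it at 18.2°. The other nut stayed where it was, within measurement noise (66.7° before, 67.1° after). The force reading on the clear arm was about zero.
- **What went wrong:** my first grip was too low. The jaws stopped at 18 mm, probably on the hub, with about 9 N on the wrist. I reopened them, went up 8 mm and gripped the bar properly.
- **Disagreement:** before the turn, the scene view put the disc nut's bar at 102°, against 107–108° from the top view. It saw only part of the bar then, so I relied on the top view.

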